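Lay a plaster block in the damp box, break its lid stay and lower the lid

TASK

Lay the white plaster block flat on the floor of the open damp box, in the free space beside the dome casting; set it down, do not drop it. Then press the red roll at the knee of the locked lid stay, down and back towards the hinge, until the stay breaks, and lower the lid gently until it is fully shut. Do not force the lid while the stay is still locked, do not let it slam, and leave the dome, the blue-capped jar and the spray bottle where they are.

Things in the scene. Friction and masses are not known exactly. Their poses are not given: they have to be found in the camera images.
- damp_box: Plywood damp box lined in white, fixed, 200 mm deep (x), 300 wide (y), 86 high, walls 12. Origin under its centre, on the bench; x points from its front (robot side) to its hinged rear wall, y to its left, z up. Inner floor at z 14 mm, inside x -88 to 88, y -138 to 138. The dome stands in the left half; free floor: y -135 to -25 mm. Stay in the left end.
- lid (a joint): Lid: 0 rad = standing open, 85 deg up, as it starts; grows as it is lowered; 1.48 = fully shut, on a rigid stop. Flat plywood 12.5 mm thick, 304 wide, to 203 mm from the hinge, a steel lip 75 mm wide on mid front edge (15 mm more). Hinge stiff and damped: once the stay is broken a push of 3 to 8 N on the outer face near the free edge moves it; it stays where left and must be pushed right down.
- lid_hinge (a point): Middle of the lid's hinge axis (which runs along the box's y), at the top of the rear wall: x 100, y 0, z 87 mm in the box's frame.
- lid_edge (a point): Middle of the lid's free edge on its inner face (towards the robot when open, underside when shut), 205 mm from the hinge axis; moves with the lid. The outer face, which is pushed, lies 12.5 mm behind it.
- stay_knee (a joint): Knee of the steel folding stay between left wall and lid (links 105 and 93 mm, in the plane y = 124 mm of the box). 0 rad = locked, 0.1 past straight and bulging away from the hinge, so no push on the lid can fold it; grows as the knee folds towards the hinge: over centre at 0.1, plainly broken from 0.3, 3.1 with the lid shut. Turns stiffly, stays where left.
- knee_press (a point): Middle of the red thumb roll on the knee, 19 mm thick, 34 mm long along the box's y, free to turn. Locked: x 15, y 103, z 153 mm in the box's frame, 67 mm above the rim, about 75 mm in front of the lid, free above. Pressed down and back (towards the hinge, about 40 deg below level) with 4 to 10 N it gives way; 20 mm of travel breaks the stay, and the lid leans only a little further forward.
- block_center (a point): Centre (half-way up) of the white plaster block, loose, 45 x 90 x 30 mm (its x, y, z), about 0.25 kg, lying flat on the bench to the left of the box. Take it from above across its 45 mm (x).
- plaster_block: The same block; origin in the middle of its underside, 15 mm under its centre.
- dome_casting: White plaster dome with wavy ridges, 101 mm across, 53 mm high, standing loose on the box's floor in its left half; origin in the middle of its underside. To be left there.
- slip_jar: White jar with a blue cap, 65 mm across, 92 mm high, loose, behind and to the right of the box; origin in the middle of its underside.
- spray_bottle: Spray bottle with an orange head, 185 mm high, loose, behind the box; origin in the middle of its underside.
Mind the look-alikes: they are no part of the job. Of the things that look like the plaster_block, the largest one is meant.

How it is judged (in metres and radians):
On the way, in this order (a step that is already met when the one before it is completed fails the run):
1. the block lies released and flat on the floor of the open box (x of block_center in the frame of damp_box between -0.08 and 0.08 m and y of block_center in the frame of damp_box between -0.135 and 0.06 m and z of block_center in the frame of damp_box between 0.024 and 0.034 m and contact force between the fingers and plaster_block below 0.1 N and linear speed of plaster_block below 0.03 m/s and value of joint lid below 0.2 rad), for 0.2 s.
2. the stay is broken at its knee while the lid is still up (value of joint stay_knee above 0.3 rad and value of joint lid below 0.5 rad), for 0.05 s.
At the end, for the whole second after the job is handed in: the lid is fully shut (within 0.03 rad) and still; the block lies flat on the box's floor (centre 10 to 20 mm above it), released; the dome stands within 20 mm of where it was (value of joint lid above 1.45 rad and velocity of joint lid below 0.05 rad/s and x of block_center in the frame of damp_box between -0.08 and 0.08 m and y of block_center in the frame of damp_box between -0.135 and 0.06 m and z of block_center in the frame of damp_box between 0.024 and 0.034 m and contact force between the fingers and plaster_block below 0.1 N and linear speed of plaster_block below 0.03 m/s and distance of dome_casting from where it was at the start of the episode below 0.02 m); the robot touches nothing.
It fails at once if the lid slams or is flung (faster than 2 rad/s) (velocity of joint lid above 2 rad/s).
It fails at once if the lid is forced (over 25 N) while the stay is locked (contact force between any of the arm, the fingers and lid above 25 N and value of joint stay_knee below 0.1 rad).
It fails at once if the block is dropped or thrown (faster than 0.6 m/s while no finger touches it) (linear speed of plaster_block above 0.6 m/s and contact force between the fingers and plaster_block below 0.05 N).
It fails at once if the dome is knocked away by more than 20 mm (distance of dome_casting from where it was at the start of the episode above 0.02 m).
It fails at once if the jar or the spray bottle is moved by more than 30 mm (distance of any of slip_jar, spray_bottle from where it was at the start of the episode above 0.03 m).
It also fails if it takes over 59 s, if anything falls off the work surface, if the arm or the gripper's body presses on something with over 40 N, if the wrist force passes 120 N, or if a joint passes its speed limit or range.

ROBOT

A 6-joint arm with a two-finger parallel gripper is mounted at the origin on a cart in front of the work surface, level with it; the furniture and walls round the work are solid. World frame = base frame: x ahead of the robot, y to its left, z up, the work surface at z = 0. Lengths are in m, angles in degrees, forces in N, time in s.
With the tool pointing down it reaches from about 0.35 to 0.725 m from the base axis. Payload 6 kg.
Tool frame: the origin (TCP) lies at the very end of the fingers, on their centre line; the grasp point (between the pads) lies 19 mm behind it; z points along the fingers, y is the line along which they close (so a half turn about z gives the same grasp; the last joint's range is limited). The gripper opens to 85 mm and grips with 20 to 120 N. Pads are 22 mm wide; open, the fingers measure 114 mm over their backs; the gripper's body (76 mm by 85 mm) begins 54 mm behind the grasp point. The pads swing forward as they close: fully open they stand 13 mm farther back than shut.
Start: joints at [-55.193, 2.303, 4.859, 0, -92.561, -19.12], TCP at [0.162, -0.578, 0.231] pointing down, gripper open.
Joint ranges: [-146.85, 146.85], [-73.84, 115.35], [-62.03, 85.46], [-188.31, 113.3], [-161.28, -10.13], [-171.36, 171.36]. Speed limits (degrees/s): [147.25, 147.25, 172.46, 180, 180, 180].

INTERFACE

Orientations are given as a 3x3 rotation matrix whose columns are the frame's x, y, z axes.
In Python, from plant import ctrl, gripper_open, clamp, solve_ik, eyes, ticket gives the robot as it stands. Calls block until the motion is done:
- ctrl.goto(position, orientation): joint-space move of the TCP to a pose.
- ctrl.servo_line(position, feed=0.15, rotation=None, contact_N=None): straight line of the TCP; rotation=None keeps the orientation; feed is the mean speed in m/s. With contact_N (N) it stops when the force on the tool has changed by that much, and returns True; else False.
- ctrl.move_joints(angles): joint-space move.
- gripper_open() and clamp(f_grip=None): open the fingers fully, or close them until they stop; f_grip is the grip in N (None keeps the last).
- ctrl.wait(seconds).
- solve_ik(position, orientation): joint angles nearest the present ones, or None.
- ctrl.get_state(): the state.
- eyes.capture(name): name is "scene" or "top" or "wrist"; returns a dict with "pixels" (384x512x3 uint8, blue, green, red), "camera_matrix" (3x3 intrinsics, pixels), "k1" (the pictures are not rectified: a ray, as slopes to the right and down, at radius r is drawn at 1 + k1 r^2 times it, then the intrinsics apply), "R" (3x3) and "t" (3): a world point X has camera coordinates R X + t. Camera axes: x right, y down, z forward; pixel columns grow to the right and rows downward; lengths in m; the calibration is good to about 2 mm. A picture is of the moment at which its call begins. There is no depth.
A pose or a line that the arm cannot do raises ctrl.PlanningError and nothing moves.
- ticket.hand_in(): hands the job in; it is judged then, once.
The state is a dict: "t": time; "joint_positions": joint angles; "qvel": joint speeds; "effort": joint torques, N m; "tcp_pos": TCP position; "orientation": TCP orientation; "ft_force": force on the tool from outside, world axes, zero at the start; "ft_torque": the same for the moment, N m; "gripper_width": finger opening in m; "gripper_force": force on a finger pad.
Only numpy, scipy, OpenCV 4.12 (cv2) and the standard library are available. Lean on these libraries where they do the work, as an engineer would, in place of code of your own. Each camera call takes 0.05 s, during which the arm holds its last target. There are 200 camera calls.

## Working session

There is one attempt and no reset: what is moved stays moved. The work goes in short steps, each a Python script; the robot and the scene stay as the last script left them, time stands still between calls to the robot, and variables do not carry over. Pictures are saved under pics/ and viewed, at most 10 in all, crops included, and the job is handed in when it is done.

```bash
ls; mkdir -p pics; python3 - <<'E'
from plant import ctrl,eyes
import cv2
for n in ("scene","top"):
    c=eyes.capture(n); cv2.imwrite(f"pics/{n}0.png",cv2.resize(c["pixels"],(800,600),interpolation=cv2.INTER_CUBIC))
    print(n,c["camera_matrix"].round(1).tolist(),c["k1"],c["R"].round(3).tolist(),c["t"].round(3).tolist())
E
```

```text
pics
scene [[391.5, 0.0, 251.0], [0.0, 391.5, 193.8], [0.0, 0.0, 1.0]] 0.02870154837143669 [[-0.58, 0.814, 0.005], [0.627, 0.451, -0.636], [-0.52, -0.365, -0.772]] [0.244, -0.346, 1.442]
top [[412.5, 0.0, 260.9], [0.0, 412.5, 187.8], [0.0, 0.0, 1.0]] -0.13202539741578093 [[0.007, -1.0, -0.004], [-0.99, -0.007, -0.138], [0.138, 0.005, -0.99]] [0.15, 0.643, 1.099]
```

View pics/scene0.png

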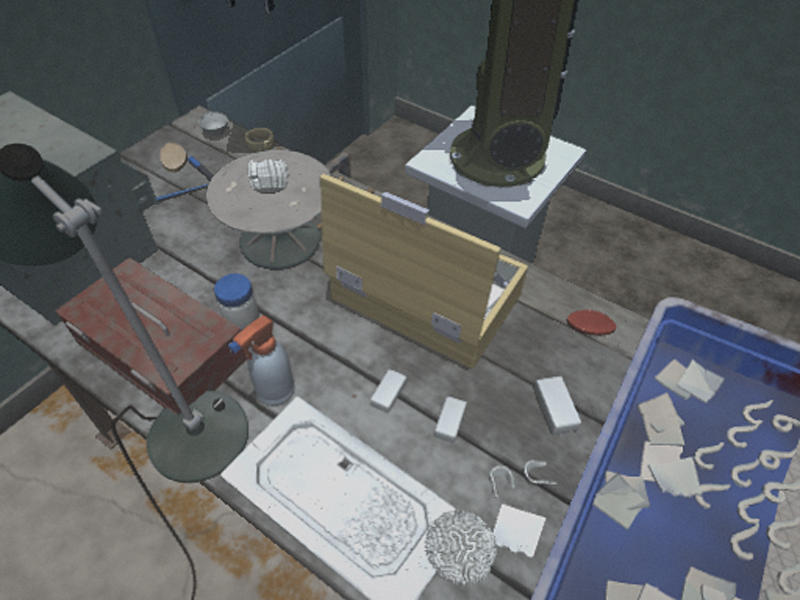

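View pics/top0.png

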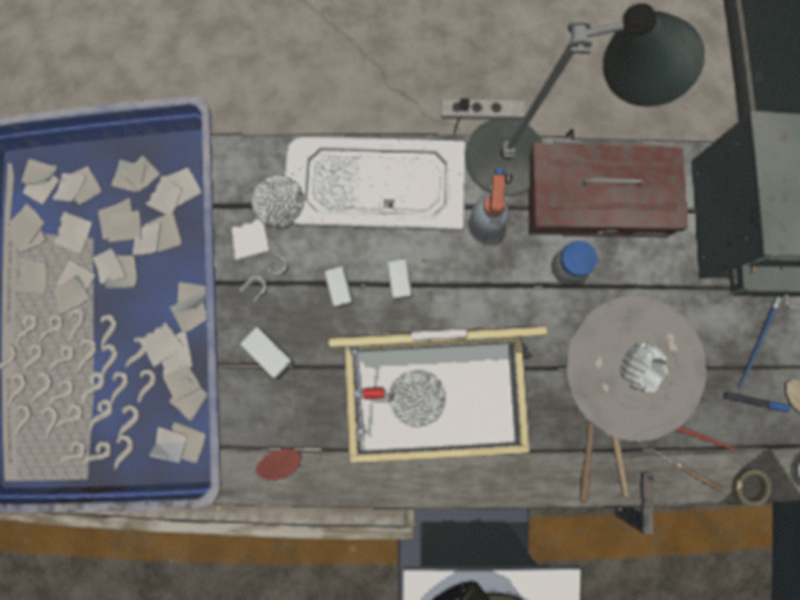

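The scene view shows the lid standing open. In the top view the largest white block is at about (265,352), the box spans about (348–528, 340–460), the red roll is at (373,393), the dome at (418,398), and two smaller look-alikes are at (338,286) and (399,279). I'll enlarge the box and block area next.

```bash
python3 - <<'E'
from plant import ctrl,eyes
import cv2
c=eyes.capture("top"); p=c["pixels"][195:305,145:355]
cv2.imwrite("pics/crop1.png",cv2.resize(p,None,fx=3.8,fy=3.8,interpolation=cv2.INTER_CUBIC))
E
```

```text
(no output)
```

View pics/crop1.png

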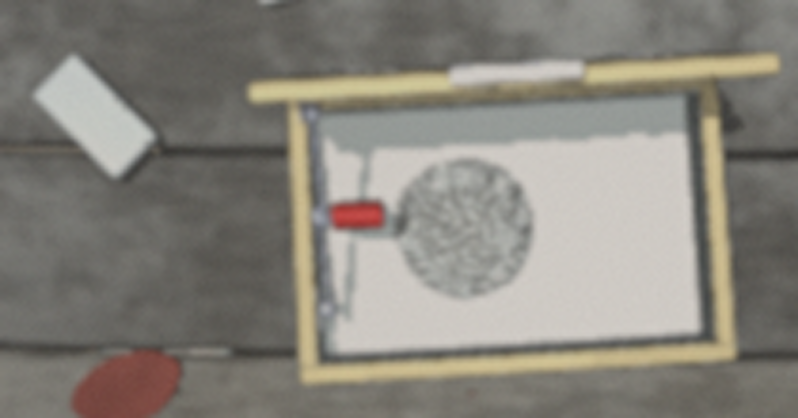

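The crop shows the block's top corners at about (72,54), (35,95), (118,180) and (156,138). The rim's outer corners are front left (303,383), front right (736,357) and rear left (288,100), and the roll is at (357,215).

```bash
cat > h.py <<'E'
from plant import ctrl,gripper_open,clamp,solve_ik,eyes,ticket
import numpy as np, cv2
from scipy.spatial.transform import Rotation as Ro
from scipy.optimize import least_squares
def undist(c,uv): 
    return cv2.undistortPoints(np.array(uv,float).reshape(-1,1,2),c["camera_matrix"],np.array([c["k1"],0,0,0.]))[:,0]
def to_world(c,uv,z):
    n=undist(c,uv); d=np.c_[n,np.ones(len(n))]@c["R"]; C=-c["R"].T@c["t"]
    return C+d*((z-C[2])/d[:,2])[:,None]
E
python3 - <<'E'
from h import *
c=eyes.capture("top")
r=lambda P:(np.array(P,float)+.5)/3.8-.5+[145,195]
B=to_world(c,r([(72,54),(35,95),(118,180),(156,138)]),.03);print(B.round(4),B.mean(0))
for i in range(4):
    e=B[(i+1)%4]-B[i]; print(np.linalg.norm(e),np.degrees(np.arctan2(e[1],e[0])))
X=to_world(c,r([(303,383),(736,357),(288,100)]),.086);print(X.round(4),np.linalg.norm(X[0]-X[1]),np.linalg.norm(X[0]-X[2]))
roll=to_world(c,r([(357,215)]),.153)[0]
L=np.array([[-.1,.15],[-.1,-.15],[.1,.15],[.015,.103]]);W=np.r_[X[:,:2],[roll[:2]]]
f=lambda p:((L@np.array([[np.cos(p[2]),np.sin(p[2])],[-np.sin(p[2]),np.cos(p[2])]])+p[:2])-W).ravel()
s=least_squares(f,[.5,0,0]);print(s.x,np.degrees(s.x[2]),s.fun.reshape(-1,2).round(4),roll)
print(c["t"]@-c["R"])
E
```

```text
[[0.5827 0.4283 0.03  ]
 [0.552  0.455  0.03  ]
 [0.4904 0.3909 0.03  ]
 [0.5215 0.3636 0.03  ]] [0.53664095 0.40946612 0.03      ]
0.040712719784725376 138.96545494841374
0.0888912877285103 -133.83887682330274
0.041358840652677635 -41.2984041301568
0.0890523380969014 46.5820533880188
[[ 0.3528  0.2477  0.086 ]
 [ 0.3718 -0.0499  0.086 ]
 [ 0.5472  0.2612  0.086 ]] 0.29817195187112977 0.19484246448428344
[0.46079102 0.10512884 0.06946866] 3.980261046967131 [[-0.0022  0.0002]
 [-0.0004 -0.0015]
 [ 0.003   0.0005]
 [-0.0004  0.0008]] [0.46903978 0.20809207 0.153     ]
[0.48460677 0.149225   1.17804697]
```

```bash
cat >> h.py <<'E'
BO=np.array([.461,.105,0]); BR=Ro.from_euler('z',3.98,degrees=True).as_matrix()
bw=lambda p:BO+BR@np.array(p,float)
def down(a):
    a=np.radians(a); y=np.array([np.cos(a),np.sin(a),0]); z=np.array([0,0,-1.]); return np.c_[np.cross(y,z),y,z]
def st(m=""):
    s=ctrl.get_state(); print(m,round(s["t"],2),s["tcp_pos"].round(4) if hasattr(s["tcp_pos"],"round") else s["tcp_pos"],"w",round(s["gripper_width"],4),"gf",round(float(np.max(s["gripper_force"])),1),"F",np.round(s["ft_force"],1),"q",np.round(s["joint_positions"],0)); return s
E
python3 - <<'E'
from h import *
st()
for a in(-43.6,136.4):
    print(a,solve_ik([.537,.409,.008],down(a)))
for a in(4,184): print(a,solve_ik(bw([-.018,-.08,.02]),down(a)),)
a=-43.6
# come round in front of the box, above everything
ctrl.goto([.36,-.25,.35],down(4)); ctrl.goto([.36,.30,.35],down(a)); ctrl.goto([.537,.409,.12],down(a))
s=st()
c=eyes.capture("wrist"); cv2.imwrite("pics/w1.png",c["pixels"])
E
```

```text
0.2 [ 0.1622 -0.5774  0.2306] w 0.0855 gf 0.0 F [-0.5  0.  -0. ] q [-55.   2.   5.  -0. -93. -19.]
-43.6 [ 54.2183131   18.11091322  -0.85274668   0.         -71.0363401
  82.1816869 ]
136.4 [ 54.2183131   18.11091322  -0.85274668   0.         -71.0363401
 -97.8183131 ]
4 [ 28.9940204  -17.63288651 -35.39481264   0.         -72.23807387
 155.0059796 ]
184 [ 28.9940204  -17.63288651 -35.39481264   0.         -72.23807387
 -24.9940204 ]
 7.08 [0.5373 0.4094 0.1222] w 0.0858 gf 0.0 F [-0.3 -1.1  0.8] q [ 54.  14.   7.   0. -82.  82.]
```

View pics/w1.png

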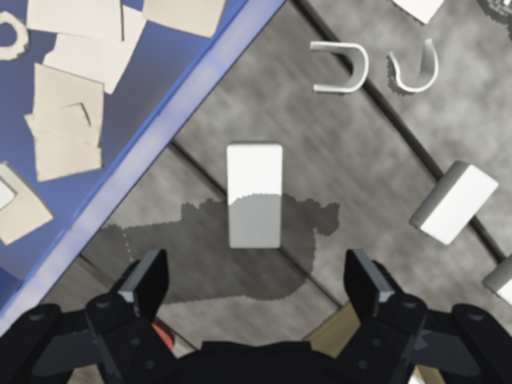

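The wrist view shows the block centred at (254,195), with its long axis vertical in the image, so the fingers are aligned. I'll grasp it now.

```bash
python3 - <<'E'
from h import *
a=-43.6
print(ctrl.servo_line([.537,.409,.008],feed=.1,contact_N=8)); st("down")
clamp(35); st("grip")
ctrl.servo_line([.537,.409,.06],feed=.1)
ctrl.servo_line([.46,.37,.30],feed=.25); s=st("lift")
assert s["gripper_width"]>.03
ctrl.goto(bw([-.018,-.08,.27]),down(3.98)); st("above")
c=eyes.capture("top"); cv2.imwrite("pics/t2.png",c["pixels"][130:330,140:400].repeat(3,0).repeat(3,1))
E
```

```text
False
down 8.39 [0.5374 0.4094 0.009 ] w 0.0855 gf 0.0 F [-0.1 -0.4 -0.1] q [ 54.  18.  -1.   0. -71.  82.]
grip 8.85 [0.5372 0.4093 0.0086] w 0.0442 gf 38.4 F [0.  0.  1.6] q [ 54.  18.  -1.   0. -71.  82.]
lift 10.68 [0.4597 0.3699 0.2978] w 0.0441 gf 37.9 F [ 0.1  0.8 -2.9] q [  58.    2.   11.   -0. -100.   78.]
above 11.99 [0.4487 0.0243 0.2696] w 0.0439 gf 37.9 F [-0.  -0.2 -2.9] q [ 29. -20. -11.  -0. -99. 155.]
```

View pics/t2.png

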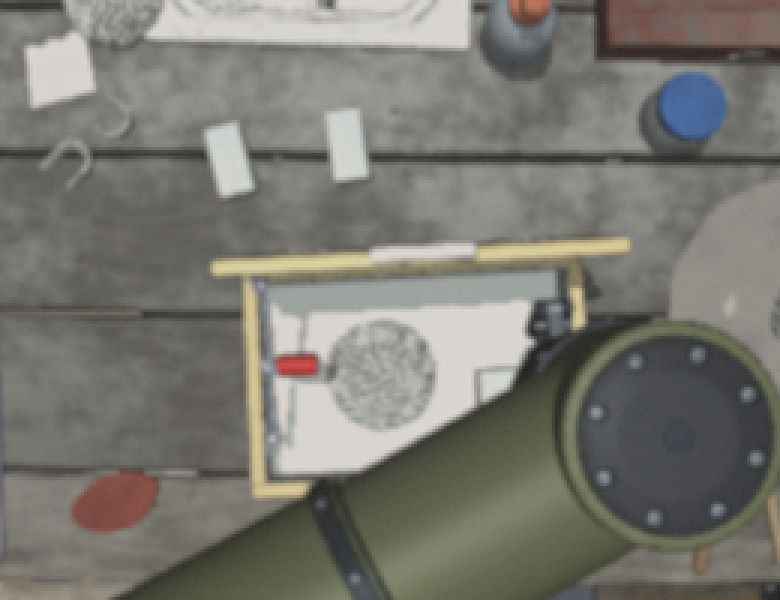

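The block is held at 44 mm above the free right half of the box, at about (495,385), and nothing is in the way. I'll lower it.

```bash
python3 - <<'E'
from h import *
p=bw([-.018,-.08,0])
ctrl.servo_line([p[0],p[1],.05],feed=.12); st()
print(ctrl.servo_line([p[0],p[1],.018],feed=.03,contact_N=4)); st("set")
gripper_open(); st("open")
ctrl.wait(.1)
ctrl.servo_line([p[0],p[1],.30],feed=.2)
# clear of view: to the left front
ctrl.goto([.36,.33,.33],down(3.98)); s=st()
c=eyes.capture("top"); cv2.imwrite("pics/t3.png",c["pixels"][180:330,140:400].repeat(3,0).repeat(3,1))
for a in (94,-86): print(solve_ik(bw([-.02,.103,.17]),down(a)))
E
```

```text
14.03 [0.449  0.0241 0.0507] w 0.0443 gf 37.9 F [ 0.4 -0.2 -2.9] q [ 29. -19. -33.   0. -76. 155.]
True
set 14.88 [0.4486 0.0238 0.0225] w 0.0441 gf 38.5 F [ 0.5 -0.   3.4] q [ 29. -18. -35.   0. -73. 155.]
open 15.36 [0.4516 0.0251 0.0237] w 0.0853 gf 4.7 F [15.4  2.8 -1.3] q [ 29. -18. -35.   0. -72. 155.]
 18.22 [0.3604 0.3293 0.33  ] w 0.0855 gf 0.0 F [-0.2  0.1  0.1] q [  66.  -13.    1.    0. -104.  118.]
[  49.57613604  -16.34678821  -18.51219397    0.          -87.83459424
 -135.57613604]
[ 49.57613604 -16.34678821 -18.51219397   0.         -87.83459424
  44.42386396]
```

View pics/t3.png

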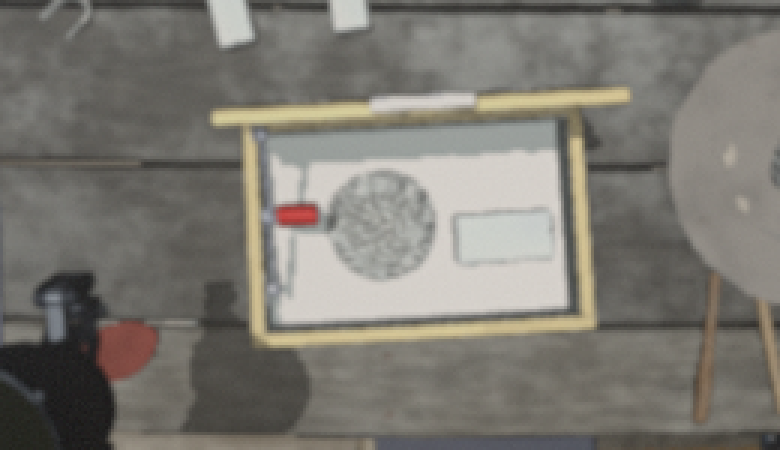

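The block lies flat in the free right half at about (503,237), clear of the dome, and the stay is untouched. Next I'll press the knee with closed fingers and the tool tilted along the press direction.

```bash
cat >> h.py <<'E'
def tool(d,y):
    z=BR@np.array(d,float); z/=np.linalg.norm(z); y=BR@np.array(y,float); y-=z*(y@z); y/=np.linalg.norm(y); return np.c_[np.cross(y,z),y,z]
E
python3 - <<'E'
from h import *
roll=np.array([.015,.100,.153])
for el in (40,45,55,65):
  e=np.radians(el); d=np.array([np.cos(e),0,-np.sin(e)])
  for nm,y in(("y",[0,1,0]),("-y",[0,-1,0]),("pl",[np.sin(e),0,np.cos(e)]),("-pl",[-np.sin(e),0,-np.cos(e)])):
    r=[solve_ik(bw(roll+d*k),tool(d,y)) for k in(-.07,-.01,.02)]
    print(el,nm,[None if q is None else np.round(q).astype(int).tolist() for q in r])
E
```

```text
40 y [None, None, None]
40 -y [None, None, None]
40 pl [None, None, None]
40 -pl [None, None, None]
45 y [None, None, None]
45 -y [None, None, None]
45 pl [None, None, None]
45 -pl [None, None, None]
55 y [[73, -50, -53, 33, -76, -164], [66, -44, -55, 34, -65, -163], [63, -41, -56, 35, -60, -162]]
55 -y [[73, -50, -53, 33, -76, 16], [66, -44, -55, 34, -65, 17], [63, -41, -56, 35, -60, 18]]
55 pl [[73, -50, -53, 33, -76, 106], [66, -44, -55, 34, -65, 107], [63, -41, -56, 35, -60, 108]]
55 -pl [[73, -50, -53, 33, -76, -74], [66, -44, -55, 34, -65, -73], [63, -41, -56, 35, -60, -72]]
65 y [[65, -39, -40, 22, -77, -153], [61, -35, -43, 22, -69, -152], [59, -33, -45, 22, -65, -152]]
65 -y [[65, -39, -40, 22, -77, 27], [61, -35, -43, 22, -69, 28], [59, -33, -45, 22, -65, 28]]
65 pl [[65, -39, -40, 22, -77, 117], [61, -35, -43, 22, -69, 118], [59, -33, -45, 22, -65, 118]]
65 -pl [[65, -39, -40, 22, -77, -63], [61, -35, -43, 22, -69, -62], [59, -33, -45, 22, -65, -62]]
```

```bash
python3 - <<'E'
from h import *
roll=np.array([.015,.100,.153]); e=np.radians(57); d=np.array([np.cos(e),0,-np.sin(e)])
T=tool(d,[np.sin(e),0,np.cos(e)])
clamp(20)
ctrl.goto(bw(roll-d*.10),T); st("standoff")
print(ctrl.servo_line(bw(roll-d*.005),feed=.04,contact_N=2.5)); s=st("touch")
p=BR.T@(np.array(s["tcp_pos"])-BO); print("tip box",p, "expected",roll-d*.0095)
piv=np.array([-.052,p[1],.073]); v=roll-piv; v[1]=0
for k in(8,16):
    a=np.radians(k); w=np.array([v[0]*np.cos(a)+v[2]*np.sin(a),0,-v[0]*np.sin(a)+v[2]*np.cos(a)])
    print(k,(w-v).round(4),ctrl.servo_line(bw(p+w-v),feed=.03,contact_N=22)); st()
c=eyes.capture("scene"); cv2.imwrite("pics/s4.png",c["pixels"][80:280,180:380].repeat(3,0).repeat(3,1))
E
```

```text
standoff 19.9 [0.4147 0.2023 0.2383] w 0.0 gf 0.0 F [0.  0.  0.7] q [ 75. -50. -48.  31. -81. 107.]
True
touch 21.95 [0.4644 0.2055 0.1605] w 0.0001 gf 0.9 F [-0.5 -0.3  1.4] q [ 65. -42. -53.  31. -66. 110.]
tip box [0.0103483  0.09999387 0.16051899] expected [0.00982593 0.1        0.16096737]
8 [ 0.0105  0.     -0.0101] False
 22.57 [0.4747 0.2061 0.1497] w 0.0 gf 0.3 F [-0.6 -0.3  1. ] q [ 63. -40. -53.  32. -63. 110.]
16 [ 0.0195  0.     -0.0216] False
 23.21 [0.4838 0.2067 0.1388] w -0.0001 gf 1.7 F [-0.7 -0.1  3.2] q [ 61. -38. -53.  32. -61. 110.]
```

View pics/s4.png

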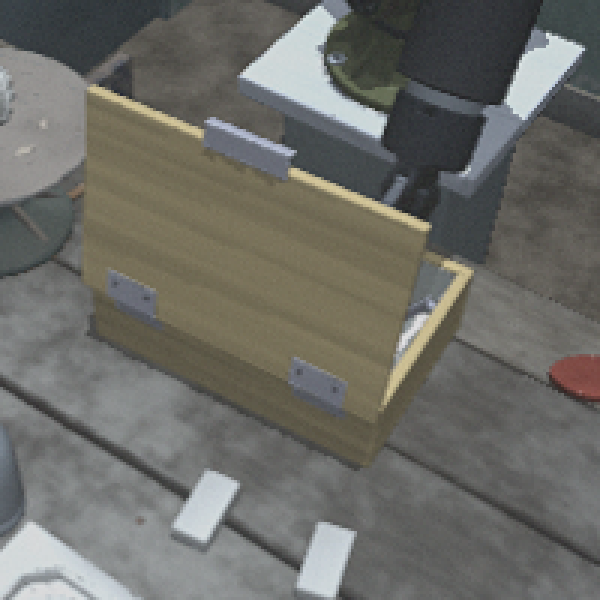

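The lid still stands, and a stay link shows at about (425,310), but the tool hides the knee. I'll back off and check from above.

```bash
python3 - <<'E'
from h import *
p=BR.T@(np.array(ctrl.get_state()["tcp_pos"])-BO); e=np.radians(57); d=np.array([np.cos(e),0,-np.sin(e)])
ctrl.servo_line(bw(p-d*.11),feed=.12)
ctrl.goto([.33,.33,.38],down(-86)); st()
c=eyes.capture("top"); cv2.imwrite("pics/t5.png",cv2.resize(c["pixels"][195:305,145:355],None,fx=3.8,fy=3.8,interpolation=cv2.INTER_CUBIC))
# predicted crop pixel of roll: locked / broken
for q in([.015,.103,.153],[.0345,.103,.131]):
    X=c["R"]@bw(q)+c["t"]; n=X[:2]/X[2]; n=n*(1+c["k1"]*(n@n)); K=c["camera_matrix"]
    uv=K[[0,1],[0,1]]*n+K[:2,2]; print((uv-[145,195])*3.8)
E
```

```text
25.64 [0.3302 0.3297 0.3794] w -0.0001 gf 0.0 F [ 0.2  0.4 -1. ] q [  70.  -14.    6.    0. -110.   24.]
[354.51681161 213.93811587]
[354.78729105 183.95851736]
```

View pics/t5.png

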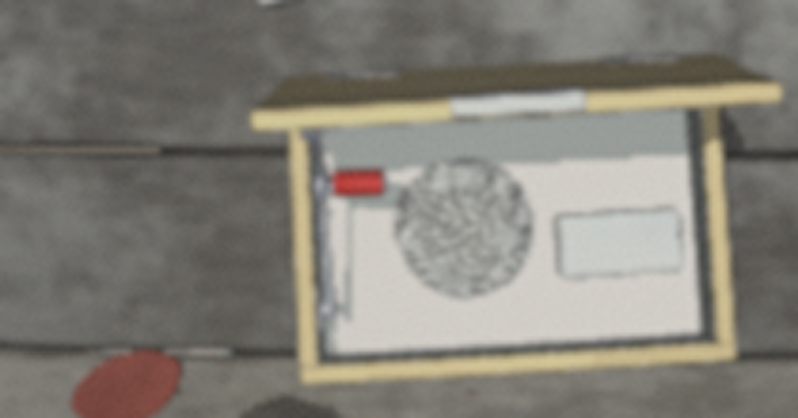

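The roll is now at (357,182), where the broken-stay position was predicted, and the lid leans slightly forward, so the stay is broken. Next I'll push the lid down along its arc from behind.

```bash
python3 - <<'E'
from h import *
D=down(-86.02); H=np.array([.1,0,.087]); r=.183
def tip(edeg,clear=0.):
    e=np.radians(edeg); u=np.array([-np.cos(e),0,np.sin(e)]); n=np.array([np.sin(e),0,np.cos(e)])
    return bw(H+r*u+n*(.0125+clear+.011*n[0]))
E=list(range(85,0,-10))+[0]
bad=[e for e in E if solve_ik(tip(e),D) is None]; print("bad",bad); assert not bad
a=tip(85,.045)
ctrl.goto([.42,.22,.42],D); ctrl.servo_line([a[0],a[1],.42],feed=.25); ctrl.servo_line(a,feed=.2); st("behind")
for e in E[:-1]:
    h=ctrl.servo_line(tip(e,.002),feed=.08,contact_N=25); s=st(e)
    if h: print("stopped"); break
E
```

```text
bad []
behind 28.23 [0.613  0.1158 0.2775] w 0.0003 gf 0.0 F [-0.9 -0.4  0. ] q [ 29.   6.  14.   0. -97.  65.]
85 28.92 [0.5704 0.1127 0.2719] w -0.0002 gf 0.0 F [ 0.7 -0.3 -0. ] q [ 31.  -0.   7.   0. -97.  63.]
75 29.48 [0.5376 0.1102 0.2705] w 0.0001 gf 0.0 F [0.6 0.2 0.2] q [ 33.  -5.   2.  -0. -97.  61.]
65 30.03 [0.5056 0.108  0.2633] w 0.0001 gf 0.0 F [-0.6 -0.8 -0.5] q [ 34. -10.  -4.  -0. -97.  60.]
55 30.6 [0.4751 0.1059 0.2504] w 0.0001 gf 0.0 F [0.5 0.  0. ] q [ 36. -15.  -9.  -0. -96.  58.]
45 31.17 [0.4474 0.104  0.2322] w 0.0002 gf 0.0 F [-0.6 -0.9 -0.4] q [ 38. -20. -15.  -0. -95.  56.]
35 31.73 [0.4231 0.1023 0.2092] w -0.0001 gf 0.0 F [-0.4  0.1  0.5] q [ 40. -24. -20.   0. -94.  54.]
25 32.31 [0.4034 0.101  0.1819] w 0.0001 gf 0.0 F [-0.2  0.9  0.8] q [ 42. -27. -25.   0. -92.  52.]
15 32.88 [0.389  0.0999 0.1514] w 0.0001 gf 0.0 F [ 0.1  0.1 -0.3] q [ 44. -30. -30.   0. -90.  50.]
5 33.46 [0.3803 0.0993 0.1185] w -0.0003 gf 0.0 F [0.4 0.4 0.8] q [ 45. -32. -35.   0. -87.  49.]
```

```bash
python3 - <<'E'
from h import *
c=eyes.capture("scene"); cv2.imwrite("pics/s6.png",c["pixels"][60:280,160:400].repeat(2,0).repeat(2,1))
p=np.array(ctrl.get_state()["tcp_pos"])
print(ctrl.servo_line([p[0]-.002,p[1],.088],feed=.03,contact_N=18)); st("press")
E
```

```text
True
press 34.19 [0.3792 0.0993 0.0996] w 0.0004 gf 2.5 F [-2.2  1.1  5. ] q [ 45. -32. -37.   0. -85.  49.]
```

View pics/s6.png

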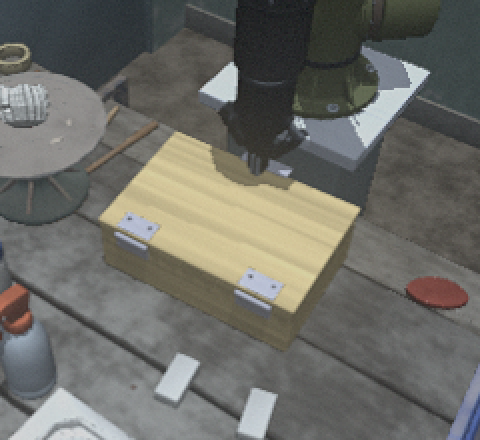

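Before the last press the lid was nearly down, with the tip on it at about (257,165). The press then stopped on something rigid at z 0.0996, which is the shut height. I'll press once more, back off and hand in.

```bash
python3 - <<'E'
from h import *
p=np.array(ctrl.get_state()["tcp_pos"])
print(ctrl.servo_line([p[0],p[1],.090],feed=.02,contact_N=20)); st("press"); ctrl.wait(.2)
ctrl.servo_line([p[0],p[1],.25],feed=.12); ctrl.wait(.3); st("off")
print(ticket.hand_in())
E
```

```text
True
press 34.45 [0.3793 0.0992 0.0996] w 0.0 gf 2.2 F [-0.9  0.8  4.5] q [ 45. -32. -37.   0. -85.  49.]
off 36.36 [0.3792 0.0992 0.2498] w 0.0002 gf 0.0 F [-0.1  0.1 -0.2] q [  45.  -31.  -20.    0. -100.   49.]
the job is handed in; nothing more can be done
None
```

I laid the block flat in the box beside the dome, broke the stay, lowered the lid until it met its stop, and handed the job in at about 36 s; the hand-in returned no verdict.

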